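Push the jar into the empty bay of the display rack

ROBOT

A 6-joint arm with a two-finger parallel gripper is mounted at the origin on the work surface. World frame = base frame: x ahead of the robot, y to its left, z up, the work surface at z = 0. Lengths are in m, angles in rad, forces in N, time in s.
With the tool pointing down it reaches from about 0.375 to 0.975 m from the base axis. Payload 3.8 kg.
Tool frame: the origin (TCP) lies midway between the tips of the shut fingers; the grasp point (between the pads) lies 19 mm behind it; x points along the fingers, y is the direction in which the jaws open and shut, and the axes are right-handed (so a half turn about x gives the same grasp; the last joint's range is limited). The gripper opens to 88 mm and grips with 3 to 60 N. Pads are 18 mm wide; open, the fingers measure 123 mm over their backs; the gripper's body (75 mm by 187 mm) begins 45 mm behind the grasp point.
Start: joints at [1.155, 0.264, 1.604, -0, 1.274, -0.037], TCP at [0.25, 0.627, 0.239] pointing down, gripper open.
Joint ranges: [-2.63, 2.63], [-0.94, 2.18], [0.31, 2.57], [-1.31, 4.45], [0, 2.66], [-2.55, 2.55]. Speed limits (rad/s): [2.57, 2.57, 3.14, 3.14, 3.14, 3.14].

INTERFACE

Orientations are given as a rotation vector (axis times angle).
In Python, from cell import manip, inverse_kinematics, cams, order gives the robot as it stands. Calls block until the motion is done:
- manip.move_pose(position, orientation): joint-space move of the TCP to a pose.
- manip.move_linear(position, rate=0.15, rot=None): straight line of the TCP; rot=None keeps the orientation; rate is the mean speed in m/s.
- manip.set_joints(angles): joint-space move.
- manip.set_gripper(opening, force=None): finger opening in m; force is the grip in N (None keeps the last); returns when the fingers have stopped.
- manip.dwell(seconds).
- inverse_kinematics(position, orientation): joint angles nearest the present ones, or None.
- manip.state(): the state.
- cams.capture(name): name is "side" or "top"; returns a dict with "image" (420x560x3 uint8, blue, green, red), "z_map" (420x560 float32, m along the optical axis (not along the pixel's ray), 0 where there is no reading), "intrinsics" (3x3 intrinsics, pixels), "position" and "orientation" of the camera in the world. Camera axes: x right, y down, z forward; pixel columns grow to the right and rows downward; lengths in m; the calibration is good to about 2 mm. A picture is of the moment at which its call begins.
A pose or a line that the arm cannot do raises manip.IKError and nothing moves.
- order.close_job(): hands the job in, once; it reports no verdict.
The state is a dict: "clock": time; "joint_pos": joint angles; "joint_velocities": joint speeds; "tau": joint torques, N m; "tool_pos": TCP position; "tcp_rot": TCP orientation; "contact_force": force on the tool from outside, world axes, zero at the start; "moment": the same for the moment, N m; "gripper_width": finger opening in m.
Only numpy, scipy, OpenCV 4.12 (cv2) and the standard library are available. Lean on these libraries where they do the work, as an engineer would, in place of code of your own. Each camera call takes 0.05 s, during which the arm holds its last target. There are 200 camera calls.

TASK

One squat colour jar has been left out on the counter in front of the low three-bay display rack. Push it along the counter and in through the narrow gap between the two front posts of the one empty bay, until the whole jar stands upright behind the posts, then back away from it. Only push it: do not pick it up or tip it, and leave the jars already in the rack and everything else where they are.

Things in the scene. Friction and masses are not known exactly. Their poses are not given: they have to be found in the camera images.
- jar: The task's jar: round, squat, clear with a pink filling, flat brass screw lid. 56 mm diameter up to 31 mm height, lid 53 mm diameter, 46 mm high in all, about 0.12 kg (mass and friction vary a little). Stands loose on the counter in front of the rack (robot's side): the only squat jar not in the rack. Origin: centre of its underside.
- rack: Low grey wood rack, fixed, no floor or top. Origin: on the counter, middle of the posts' front face; +x into the rack, +y along its front. Posts 28 mm wide, 24 deep (x 0-24), 36 high at y -135, -45, 45, 135 mm; 62 mm gaps between. Bays behind (centres y -90, 0, 90) 84 mm wide, 86 deep, dividers 6 mm thick, 24 high; back wall 36 high at x 110-120 mm.
- slot: Thin dark flat liner (62 x 62 mm) in the EMPTY bay, the jar's place; which of the three bays is empty changes. Origin: on the counter, centre of the bay behind the posts; axes as the rack's. From it the posts' front face is at x = -67 mm, their rear face at x = -43 mm, the gap spans y = -31 to 31 mm, the back wall is at x = 43 mm.
- stock_a: Jar of the same shape and size as the task's jar, standing in one of the other bays; leave alone. Origin: centre of its underside.
- stock_b: As stock_a, in the remaining bay; leave alone. Origin: centre of its underside.
- bottle_l: Small polish bottle, 30 x 30 mm square and 36 mm high with a thin brass cap on top, 70 mm in all, loose, standing off the left (+y) front end of the rack; leave alone. Origin: centre of its underside.
- bottle_r: The same kind of bottle off the right (-y) front end of the rack; leave alone. Origin: centre of its underside.
- carton: Loose white carton, 60 x 60 mm, 50 mm high, on the right; leave alone. Origin: centre of its underside.
- buffer: Loose white nail buffer block, 95 x 28 mm, 25 mm high, on the left; leave alone. Origin: centre of its underside.
- tin: Loose bare metal tin, 64 mm diameter, 50 mm high, far left; leave alone. Origin: centre of its underside.
- brush_cup: Loose white ceramic cup, 68 mm diameter at the rim, 75 mm high, far right; leave alone. Origin: centre of its underside.
Mind the look-alikes: they are no part of the job. What is shaped like the jar but red is not meant.

How it is judged:
At the end, for the whole second after the job is handed in: The jar stands upright (within 0.1 rad) and at rest on the counter in the empty bay, wholly behind the two front posts: its centre within 17 mm of the bay's centre in depth and 18 mm across. No other loose thing has moved by more than 12 mm (x of jar in the frame of slot between -0.017 and 0.018 m and y of jar in the frame of slot between -0.018 and 0.018 m and height (world z) of jar below 0.004 m and angle between jar's own z axis and vertical below 0.1 rad and linear speed of jar below 0.01 m/s and distance of each of stock_a, stock_b, bottle_l, bottle_r, carton, buffer, tin, brush_cup from where it was at the start of the episode below 0.012 m); the robot touches nothing.
It fails at once if the jar is lifted more than 8 mm off the counter (height (world z) of jar above 0.008 m).
It fails at once if the jar is tipped by more than 0.35 rad (angle between jar's own z axis and vertical above 0.35 rad).
It fails at once if a jar in the rack or another bystander is displaced by more than 12 mm (distance of any of stock_a, stock_b, bottle_l, bottle_r, carton, buffer, tin, brush_cup from where it was at the start of the episode above 0.012 m).
It also fails if it takes over 56 s, if anything falls off the work surface, if the arm or the gripper's body presses on something with over 40 N, if the wrist force passes 120 N, or if a joint passes its speed limit or range.

## Working session

There is one attempt and no reset: what is moved stays moved. The work goes in short steps, each a Python script; the robot and the scene stay as the last script left them, time stands still between calls to the robot, and variables do not carry over. Pictures are saved under pics/ and viewed, about 8 in all and at most 12, crops included, and the job is handed in when it is done.

```bash
ls; mkdir -p pics; python3 - <<'E'
from cell import manip,cams
import cv2,numpy as np
for n in("top","side"):
    c=cams.capture(n); cv2.imwrite(f"pics/{n}0.png",c["image"]); np.savez(f"{n}0.npz",**c)
    print(n,c["intrinsics"],c["position"],c["orientation"])
s=manip.state();print(s["clock"],s["tool_pos"],s["tcp_rot"])
E
```

```text
pics
top [[407.37532798   0.         282.12070815]
 [  0.         407.37532798 207.91146463]
 [  0.           0.           1.        ]] [ 2.65654007e-01 -8.21689039e-05  1.30275741e+00] [-2.18897397  2.00136368 -0.22795896]
side [[383.26418669   0.         277.15739718]
 [  0.         383.26418669 217.47570852]
 [  0.           0.           1.        ]] [ 0.19757956 -0.65655447  0.71125346] [-2.24659976  0.58359017 -0.24156832]
0.1 [0.24936215 0.62656851 0.23753928] [ 0.29566919  1.55072926 -0.29873598]
```

View pics/top0.png

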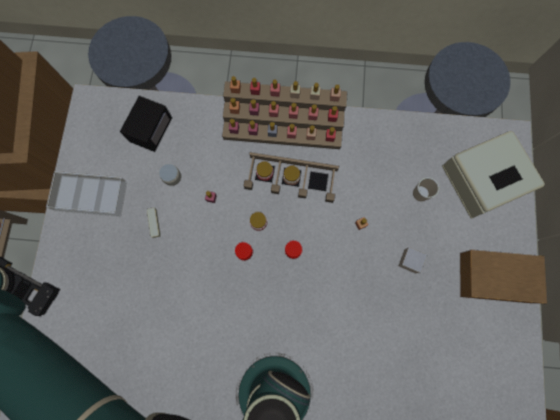

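View pics/side0.png

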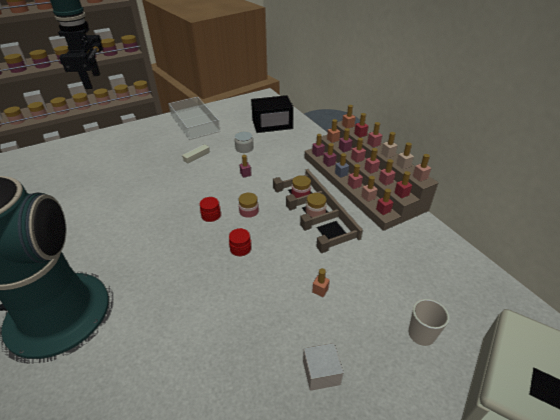

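Top view (pictures 1 and 2). Squat candidates:
- Brass-lid jar in front of the rack at (258,221): pink in the side view at (248,205). This is the one I want.
- Stock jars in the rack at (264,171) and (291,175).
- Red look-alikes at (244,251) and (293,249).

The empty bay with the dark liner is at (318,181), with bottles at (210,197) and (362,223). Next I measure these and check with one close crop.

```bash
cat > h.py <<'E'
import numpy as np,cv2
from scipy.spatial.transform import Rotation as R
def ray(c,uv,z):
    uv=np.atleast_2d(np.array(uv,float)); p=np.c_[uv,np.ones(len(uv))]@np.linalg.inv(c["intrinsics"]).T
    d=R.from_rotvec(c["orientation"]).apply(p); o=np.asarray(c["position"])
    return o+d*((z-o[2])/d[:,2])[:,None]
def proj(c,P):
    q=R.from_rotvec(c["orientation"]).inv().apply(np.atleast_2d(P)-c["position"])@np.asarray(c["intrinsics"]).T
    return q[:,:2]/q[:,2:]
def blobs(mask,roi,amin=25):
    m=np.zeros_like(mask,np.uint8); x0,y0,x1,y1=roi; m[y0:y1,x0:x1]=mask[y0:y1,x0:x1]
    n,l,s,ce=cv2.connectedComponentsWithStats(m.astype(np.uint8),connectivity=4)
    return [(ce[i],s[i],np.argwhere(l==i)[:,::-1]) for i in range(1,n) if s[i,4]>=amin]
def brass(im):
    h=cv2.cvtColor(im,cv2.COLOR_BGR2HSV); return (h[...,0]>10)&(h[...,0]<32)&(h[...,1]>110)
E
python3 - <<'E'
from h import *
for n,roi in(("top",(235,155,345,265)),("side",(190,160,370,260))):
    c=dict(np.load(n+"0.npz")); im=c["image"]
    print(n)
    for ce,s,px in blobs(brass(im),roi):
        mid=s[:2]+(s[2:4]-1)/2
        print("brass",ce.round(1),s,"P",ray(c,[ce,mid],.046).round(4).tolist())
    g=im.max(2)<45
    for ce,s,px in blobs(g,roi):
        r=cv2.minAreaRect(px.astype(np.float32)); print("dark",ce.round(1),s,ray(c,ce,0).round(4),ray(c,cv2.boxPoints(r),0).round(3).tolist())
    if n=="top":
        cv2.imwrite("pics/crop1.png",cv2.resize(im[145:265,230:350],None,fx=5,fy=5,interpolation=cv2.INTER_CUBIC))
E
```

```text
top
brass [264. 169.] [257 162  16  15 185] P [[0.6778, 0.0953, 0.046], [0.6779, 0.0938, 0.046]]
brass [291.3 173.1] [284 166  16  15 183] P [[0.6717, 0.0063, 0.046], [0.6722, 0.0056, 0.046]]
brass [257.5 220. ] [250 213  16  15 190] P [[0.5085, 0.099, 0.046], [0.5084, 0.0991, 0.046]]
dark [317.7 180.9] [309 173  18  17 260] [[ 0.6673 -0.0833  0.    ]] [[0.642, -0.054, 0.0], [0.696, -0.057, 0.0], [0.693, -0.113, 0.0], [0.639, -0.109, 0.0]]
side
brass [342.4 161.7] [340 160   6   5  25] P [[0.8389, 0.1118, 0.046], [0.838, 0.1103, 0.046]]
brass [356.2 169.7] [353 164   7  13  68] P [[0.8492, 0.0571, 0.046], [0.8479, 0.0562, 0.046]]
brass [301.2 182.1] [292 176  19  14 211] P [[0.6754, 0.0861, 0.046], [0.674, 0.0848, 0.046]]
brass [247.6 200. ] [239 193  18  15 226] P [[0.5071, 0.0898, 0.046], [0.5068, 0.0898, 0.046]]
brass [316.2 199.8] [307 193  20  15 247] P [[0.6693, -0.0016, 0.046], [0.6695, -0.0029, 0.046]]
dark [302.4 223.4] [301 218   5  11  27] [[ 0.6146 -0.0219 -0.    ]] [[0.619, -0.001, 0.0], [0.628, -0.003, 0.0], [0.611, -0.041, 0.0], [0.602, -0.039, 0.0]]
dark [331.  229.7] [318 221  27  18 284] [[ 0.6679 -0.0803 -0.    ]] [[0.642, -0.053, 0.0], [0.712, -0.059, 0.0], [0.691, -0.107, 0.0], [0.625, -0.101, 0.0]]
dark [318.6 245.2] [317 241   4  10  29] [[ 0.608  -0.1114  0.    ]] [[0.613, -0.097, 0.0], [0.619, -0.101, 0.0], [0.602, -0.127, 0.0], [0.595, -0.123, 0.0]]
```

View pics/crop1.png

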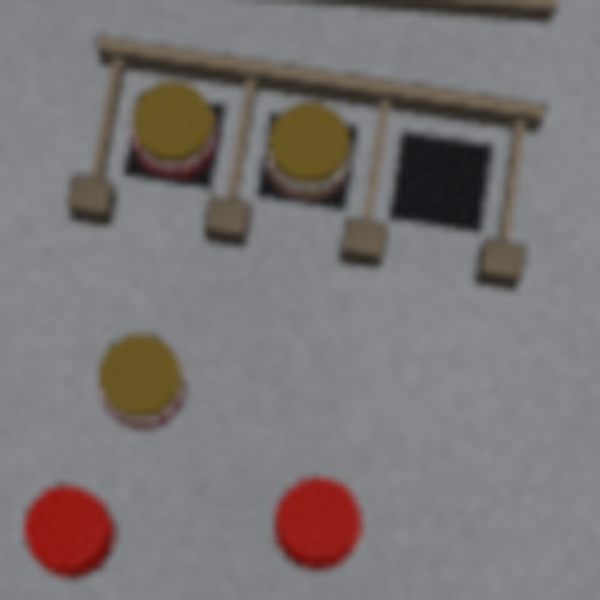

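Crop (picture 3): the task jar is the brass lid at crop (142,375), with a pink/clear body. The right-hand bay is empty, with its liner at crop (442,182). The post tops are at crop (91,195), (228,216), (363,238) and (501,258). The reds are separate jars below, at (69,530) and (317,522). I use the post tops for the rack axes and compare them with the liner.

```bash
python3 - <<'E'
from h import *
c=dict(np.load("top0.npz"))
p=np.array([[91,195],[228,216],[363,238],[501,258]])/5+[230,145]-.4
P=ray(c,p,.036); print(P.round(4), np.linalg.norm(np.diff(P,axis=0),axis=1))
b=np.polyfit(P[:,1],P[:,0],1); ey=np.array([b[0],1]); ey/=np.linalg.norm(ey); ex=np.array([ey[1],-ey[0]])
print("yaw",np.arctan2(ex[1],ex[0]))
m=P[2:,:2].mean(0); print("slot from posts",m+ex*.055)
red=(c["image"][...,2]>120)&(c["image"][...,1]<60)
for ce,s,_ in blobs(red,(235,235,310,265)): print("red",ray(c,ce,.046).round(3))
jar=np.array([.5085,.099]); slot=np.array([.6675,-.0825])
d=jar-slot; print("jar in slot frame",d@ex,d@ey)
from cell import manip
print(R.from_rotvec(manip.state()["tcp_rot"]).as_matrix().round(3))
E
```

```text
[[ 0.627   0.1435  0.036 ]
 [ 0.6209  0.0539  0.036 ]
 [ 0.614  -0.0341  0.036 ]
 [ 0.6087 -0.1234  0.036 ]] [0.08982067 0.08822257 0.08951189]
yaw -0.06947178198450983
slot from posts [ 0.66619229 -0.08256632]
red [[ 0.428 -0.02   0.046]]
red [[0.409 0.134 0.046]]
jar in slot frame -0.17121544942399525 0.17002505661972103
[[-0.001  0.37   0.929]
 [-0.002  0.929 -0.37 ]
 [-1.    -0.002 -0.   ]]
```

Posts and liner agree to about 1 mm, and the 89 mm pitch is close to the 90 mm nominal. Yaw is -0.07. Stage 1 pushes sideways with the two fingers as a cradle, to a staging point in front of the gap.

```bash
cat >> h.py <<'E'
YAW=-.0695; ex=np.array([np.cos(YAW),np.sin(YAW)]); ey=np.array([-ex[1],ex[0]]); SLOT=np.array([.6670,-.0825])
def W(x,y): return SLOT+x*ex+y*ey
def rot(d,s=1):
    z=np.r_[np.asarray(d)/np.linalg.norm(d)*s,0]; x=np.array([0,0,-1.]); return R.from_matrix(np.c_[x,np.cross(z,x),z]).as_rotvec()
E
python3 - <<'E'
from h import *
from cell import manip,cams,inverse_kinematics as ik
jar=np.array([.5085,.099]); T=W(-.125,0); d=(T-jar)/np.linalg.norm(T-jar)
off=.033; A=jar-d*(off+.028); B=T-d*off
best=[(s,ik(np.r_[A,.015],rot(d,s))) for s in(1,-1)]
best=[b for b in best if b[1] is not None]; print(d,A,B,best)
s=min(best,key=lambda b:abs(b[1][5]))[0]; r=rot(d,s)
manip.set_gripper(.03)
manip.move_pose(np.r_[A,.16],r); manip.move_linear(np.r_[A,.015],.12)
f0=manip.state()["contact_force"]
manip.move_linear(np.r_[B,.015],.05)
st=manip.state(); print(st["clock"],st["tool_pos"],st["gripper_width"],f0,st["contact_force"])
manip.move_linear(np.r_[B-d*.03,.015],.1)
manip.move_linear(np.r_[B-d*.03,.2],.2)
for n in("top","side"):
    c=cams.capture(n); np.savez(n+"1.npz",**c); cv2.imwrite(f"pics/{n}1.png",c["image"])
    for ce,sx,_ in blobs(brass(c["image"]),(190,155,345,265)):
        P=ray(c,ce,.046)[0]; q=P[:2]-SLOT; print(n,ce.round(1),sx[4],P.round(4),"slotfr",q@ex,q@ey)
print(manip.state()["clock"])
E
```

```text
[ 0.19195286 -0.98140415] [0.49679088 0.15886565] [ 0.53596732 -0.04143316] [(1, array([ 2.61748517e-01,  2.27773481e-01,  2.11338049e+00, -4.44089210e-16,
        8.00438686e-01,  6.85968891e-02]))]
8.5833 [ 0.53596409 -0.04138054  0.01500773] 0.02961794676343269 [ 0.07089808 -0.04071137 -0.05691198] [-0.94263501  1.132813    0.73206029]
top [261.7 169.2] 119 [0.6765 0.103  0.046 ] slotfr -0.003375225333449118 0.18567219621348405
top [311.9 213.2] 57 [ 0.5455 -0.0697  0.046 ] slotfr -0.12207224431923425 0.004317475704822205
side [342.2 159.5] 44 [0.8454 0.122  0.046 ] slotfr 0.16371754483858686 0.21642356706071564
side [301.2 182.1] 211 [0.6754 0.0861 0.046 ] slotfr -0.003338275086854331 0.16878653357590023
side [316.1 199.8] 244 [ 0.6691 -0.0017  0.046 ] slotfr -0.0034862202821321236 0.08080123755324793
side [289.  234.6] 292 [ 0.538  -0.0811  0.046 ] slotfr -0.12882923574145227 -0.007521294239418905
10.2083
```

```bash
python3 - <<'E'
from h import *
from cell import manip,cams,inverse_kinematics as ik
r=rot(ex); p=W(-.25,0)
print(ik(np.r_[p,.15],r))
manip.set_gripper(.016)
manip.move_pose(np.r_[p,.15],r)
for n in("top","side"):
    c=cams.capture(n); np.savez(n+"2.npz",**c); im=c["image"]
    for ce,sx,_ in blobs(brass(im),(235,155,345,265)):
        P=ray(c,ce,.046)[0]; q=P[:2]-SLOT; print(n,ce.round(1),sx[4],P.round(4),"slotfr",q@ex,q@ey)
    if n=="top": cv2.imwrite("pics/crop2.png",cv2.resize(im[145:265,230:350],None,fx=5,fy=5,interpolation=cv2.INTER_CUBIC))
st=manip.state();print(st["clock"],st["gripper_width"])
E
```

```text
[-2.13683604e-01 -1.50961742e-01  2.21175672e+00 -4.44089210e-16
  1.08079767e+00 -1.71497993e+00]
top [264. 169.] 185 [0.6778 0.0953 0.046 ] slotfr -0.0016057642624633462 0.1781162027049179
top [291.3 173.1] 183 [0.6717 0.0063 0.046 ] slotfr -0.0014403109091926155 0.08892218650340859
side [342.2 159.4] 43 [0.8457 0.1222 0.046 ] slotfr 0.16403108599926322 0.21663304898953997
side [301.2 182.1] 211 [0.6754 0.0861 0.046 ] slotfr -0.003338275086854331 0.16878653357590023
side [316.2 199.8] 246 [ 0.6693 -0.0017  0.046 ] slotfr -0.0032685089513738385 0.08074631338722899
side [289.  234.6] 292 [ 0.5379 -0.0811  0.046 ] slotfr -0.1288397366503101 -0.007542694660201919
12.025 0.015679818546048246
```

View pics/crop2.png

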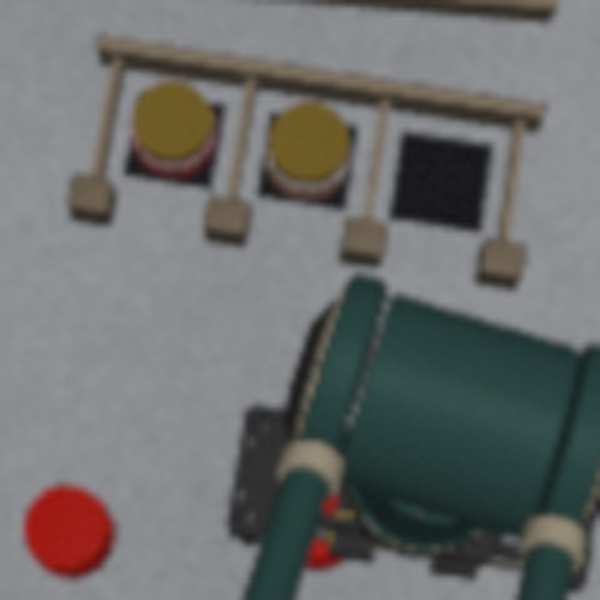

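Picture 4: the arm hides the jar from above. The side view, corrected by the lid bias seen on the stock jars, puts it at about (-0.127, +0.0015) in the slot frame, which is centred. I push to the gap mouth and check from the side.

```bash
python3 - <<'E'
from h import *
from cell import manip,cams
def go(x,z,v,y=.0007): manip.move_linear(np.r_[W(x,y),z],v)
go(-.188,.15,.15); go(-.188,.015,.12); go(-.135,.015,.05)
st=manip.state(); print(st["clock"],st["tool_pos"],st["contact_force"])
c=cams.capture("side"); im=c["image"]; np.savez("side3.npz",**c)
for ce,sx,_ in blobs(brass(im),(235,155,345,265),80):
    q=ray(c,ce,.046)[0][:2]-SLOT; print(ce.round(1),sx[4],"slotfr",q@ex,q@ey)
cv2.imwrite("pics/crop3.png",cv2.resize(im[160:280,230:390],None,fx=5,fy=5,interpolation=cv2.INTER_CUBIC))
E
```

```text
15.075 [ 0.53238587 -0.07242414  0.01497119] [-0.12732237  0.67724699  0.67374761]
[306.2 181.9] 80 slotfr 0.010050770659525081 0.16345067476137531
[316.1 199.8] 245 slotfr -0.003587256769311246 0.08082673060494906
```

View pics/crop3.png

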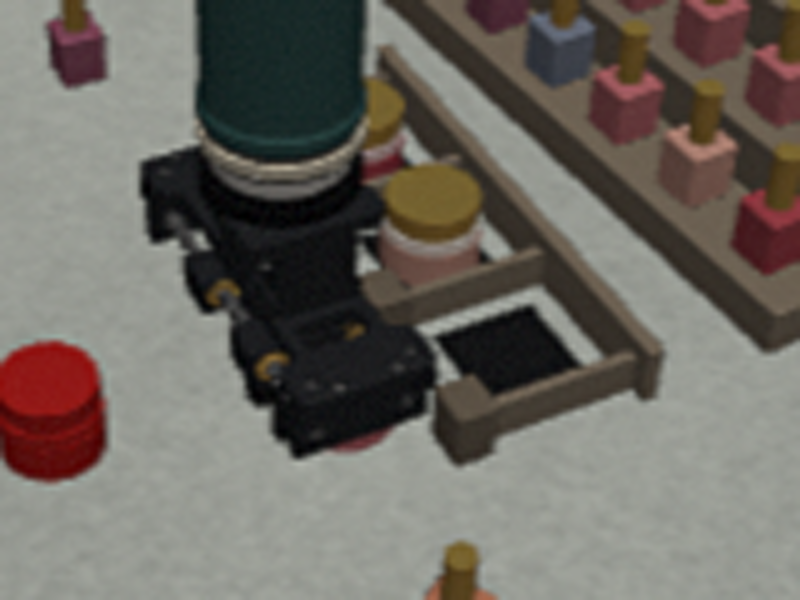

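Picture 5: the body hides the lid and the pink base just shows at crop (350,440). The way is clear, so I push in slowly in steps and watch the force.

```bash
python3 - <<'E'
from h import *
from cell import manip,cams
def go(x,z,v,y=.0007): manip.move_linear(np.r_[W(x,y),z],v)
ok=True
for x in(-.12,-.105,-.09,-.075,-.06,-.047,-.035):
    go(x,.015,.04); f=np.array(manip.state()["contact_force"]); print(x,f.round(2),(f[:2]@ex).round(2),(f[:2]@ey).round(2))
    if np.linalg.norm(f)>8: ok=False;break
if ok:
    go(-.09,.015,.1); go(-.12,.2,.2)
    manip.move_pose(np.r_[W(-.20,.22),.25],rot(ex))
    for n in("top","side"):
        c=cams.capture(n); im=c["image"]; np.savez(n+"4.npz",**c); cv2.imwrite(f"pics/{n}4.png",im)
        for ce,sx,_ in blobs(brass(im),(235,155,345,265),60):
            q=ray(c,ce,.046)[0][:2]-SLOT; print(n,ce.round(1),sx[4],"slotfr",q@ex,q@ey)
    cv2.imwrite("pics/crop4.png",cv2.resize(im[150:300,230:390],None,fx=4,fy=4,interpolation=cv2.INTER_CUBIC))
print(manip.state()["clock"])
E
```

```text
-0.12 [ 0.21  0.54 -0.25] 0.17 0.55
-0.105 [ 0.5   1.08 -0.39] 0.43 1.11
-0.09 [-0.    0.47  0.35] -0.04 0.47
-0.075 [ 0.36 -0.28  1.32] 0.38 -0.26
-0.06 [ 0.57 -0.09  0.31] 0.57 -0.05
-0.047 [-0.05 -0.22 -0.57] -0.04 -0.22
-0.035 [-0.71 -0.13  0.33] -0.7 -0.18
top [264. 169.] 185 slotfr -0.0016057642624633462 0.1781162027049179
top [291.3 173.1] 183 slotfr -0.0014403109091926155 0.08892218650340859
top [318.4 176.6] 194 slotfr 0.0008966340682347855 0.000683571740766932
side [301.2 182.1] 211 slotfr -0.003338275086854331 0.16878653357590023
side [316.2 199.8] 246 slotfr -0.0032685089513738385 0.08074631338722899
side [333.4 219.4] 290 slotfr -0.002009878805848329 -0.007132519159410277
21.5
```

View pics/crop4.png

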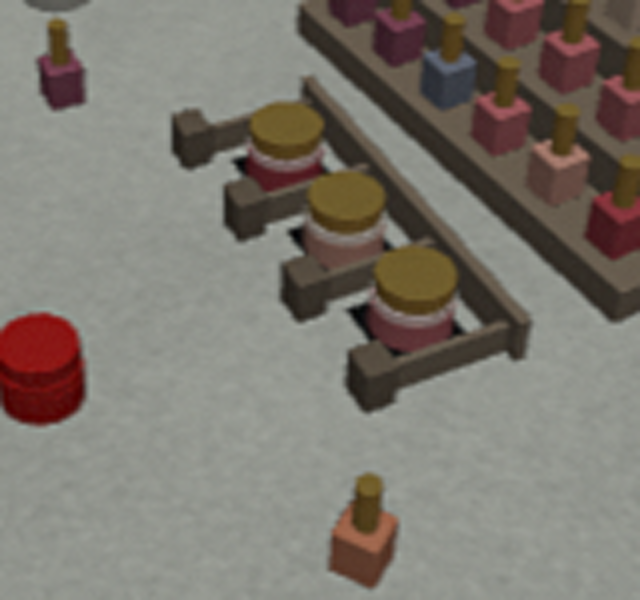

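View pics/top4.png

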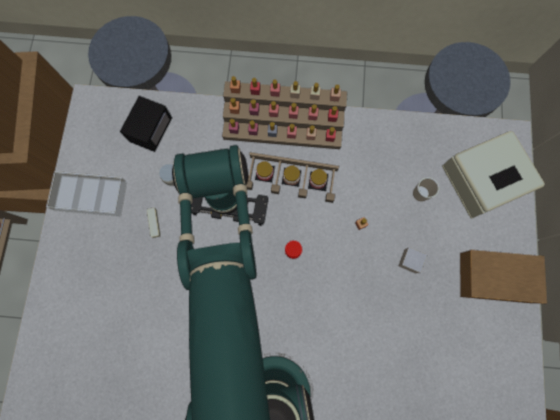

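Pictures 6 and 7: the jar stands upright in the right bay, with its lid at top (318,177) and its body behind the posts in the side view. The stock jars, bottles, carton and cup have not moved, and the arm is clear of everything. I hand it in.

```bash
python3 -c "
from cell import manip,order
print(manip.state()['tool_pos'],manip.state()['clock']); print(order.close_job())"
```

```text
[0.48300305 0.14965387 0.24915747] 21.5
the job is handed in; nothing more can be done
None
```

The pink jar is standing upright in the empty right-hand bay, behind the posts. I handed the job in at 21.5 s of robot time; no verdict was reported.

I pushed the jar sideways with the two fingers as a cradle to a spot in front of the gap. Then I pushed it straight in, with contact forces under 2 N, and backed the arm away.

- **Jar position:** the top view puts its centre at about (+0.9, +0.7) mm in the slot frame. The side view reads (-2, -7) mm. That view also reads 8–9 mm low in y on the stock jars, because it sees part of the lid's side, so the two agree.
- **Bystanders:** both stock lids gave the same pixels before and after. The bottles, carton, cup, buffer and right-hand red jar looked unmoved in the last pictures, but I did not measure them. The arm partly hid the tin and fully hid the left-hand red jar in the last top view. No move was planned to touch either of them.
- **Checks that did not work:** the arm or gripper hid the jar in the top view before the second push and in the side view at the gap mouth. I relied on the bias-corrected side reading and the contact force there.

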